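# Turn the rocking cedar stand square over the metal strip

### The arm

A 7-joint arm with a two-finger parallel gripper is mounted at the origin on the work surface. World frame = base frame: x ahead of the robot, y to its left, z up, the work surface at z = 0. Lengths are in m, angles in rad, forces in N, time in s.
With the tool pointing down it reaches from about 0.35 to 0.9 m from the base axis. Payload 19.9 kg.
Tool frame: the origin (TCP) lies between the finger pads; the fingertips stand 19 mm ahead of it and the grasp point (between the pads) is the TCP; z points along the fingers, y is the direction in which the jaws open and shut (so a half turn about z gives the same grasp; the last joint's range is limited). The gripper opens to 94 mm and grips with 3 to 60 N. Pads are 16 mm wide; open, the fingers measure 119 mm over their backs; the gripper's body (75 mm by 177 mm) begins 78 mm behind the grasp point.
Start: joints at [-1.264, 0.417, -0.01, 1.614, 0.005, 1.111, -0.053], TCP at [0.214, 0.587, 0.224] pointing down, gripper open.
Joint ranges: [-2.81, 2.81], [-0.39, 2.02], [-1.27, 1.25], [0.06, 2.57], [-1.19, 4.33], [0.19, 2], [-2.82, 2.82]. Speed limits (rad/s): [1.89, 1.89, 2.39, 2.39, 3.01, 3.01, 3.01].

### API

Orientations are given as a 3x3 rotation matrix whose columns are the frame's x, y, z axes.
In Python, from rig import robot gives the robot as it stands. Calls block until the motion is done:
- robot.move_ptp(position, orientation): joint-space move of the TCP to a pose.
- robot.move_linear(position, velocity=0.15, frame=None, threshold=None): straight line of the TCP; frame=None keeps the orientation; velocity is the mean speed in m/s. With threshold (N) it stops when the force on the tool has changed by that much, and returns True; else False.
- robot.goto_joints(angles): joint-space move.
- robot.gripper_to(opening): finger opening in m; the grip force is fixed at half the most; returns when the fingers have stopped.
- robot.pause(seconds).
- robot.ik(position, orientation): joint angles nearest the present ones, or None.
- robot.get_state(): the state.
- robot.grab_frame(name): name is "side" or "top" or "wrist"; returns the picture (400x640x3 uint8, red, green, blue); there is no depth.
- robot.camera_info(name): a dict with "fx", "fy", "cx", "cy" (pixels), "rvec" (rotation vector, rad) and "tvec" (3), from world to camera coordinates, as OpenCV has them. Camera axes: x right, y down, z forward; pixel columns grow to the right and rows downward; lengths in m; the calibration is good to about 2 mm. A picture is of the moment at which its call begins: read the wrist's pose just before it. camera_info takes no time and is no camera call; for the wrist camera it gives the pose at the moment of the call.
A pose or a line that the arm cannot do raises robot.PlanningError and nothing moves.
- robot.sign_off(): hands the job in, once; it reports no verdict.
The state is a dict: "time": time; "qpos": joint angles; "joint_vel": joint speeds; "effort": joint torques, N m; "ee_pos": TCP position; "tool_rot": TCP orientation; "force": force on the tool from outside, world axes, zero at the start; "moment": the same for the moment, N m; "opening": finger opening in m.
Only numpy, scipy, OpenCV 4.12 (cv2) and the standard library are available. Lean on these libraries where they do the work, as an engineer would, in place of code of your own. Each camera call takes 0.05 s, during which the arm holds its last target. There are 200 camera calls.

### The job

The larger four-legged cedar stand has been put down cornerwise over the aluminium strip screwed to the bench, so two opposite legs are up on the strip and it rocks. Turn it on the spot until it sits square over the strip, two legs on either side, all four feet firm on the bench, lifting it no more than a few centimetres. Leave the smaller cedar stand alone.

Things in the scene. Friction and masses are not known exactly. Their poses are not given: they have to be found in the camera images.
- stand_mid (a point): Larger cedar stand: top 124 mm square, 12 thick, on four 16 mm legs 34 high, 50 mm off the middle both ways. Upright grip board on top: 70 long (x), 18 thick (y), 60 high. Point: board's centre, 76 mm over the soles. z up, x and y along the sides. Starts over the strip, 35-55 degrees askew, leaning 8, two opposite feet up on it. Either pair of sides may end along the strip.
- strip: The flat aluminium strip screwed to the bench, immovable: 250 mm long (along x), 40 mm wide (along y), 10 mm high. Origin at the centre of its underside, on the bench; x along the strip, z up. It fits between the legs of the larger stand with about 22 mm to spare on either side.
- low_stand: The smaller cedar stand of the same make, standing flat on the bare bench, to be left alone: top 100 mm square, 34 mm above the bench at its upper face, with a grip board 55 mm long, 18 mm thick and 40 mm high on it (74 mm high in all). Origin at bench level under its middle; x along the grip board.

How it is judged:
By the outcome, as a careful person would: the job done as asked, in the order asked, and still so for the second after the job is handed in, with the robot touching nothing.
It also fails if it takes over 35 s, if anything falls off the work surface, if the arm or the gripper's body presses on something with over 40 N, if the wrist force passes 120 N, or if a joint passes its speed limit or range.

## Working session

There is one attempt and no reset: what is moved stays moved. The work goes in short steps, each a Python script; the robot and the scene stay as the last script left them, time stands still between calls to the robot, and variables do not carry over. Pictures are saved under pics/ and viewed, about 8 in all and at most 12, crops included, and the job is handed in when it is done.

```bash
mkdir -p pics; python3 - <<'E'
from rig import robot
import cv2
for n in ("top","side"):
    cv2.imwrite(f"pics/{n}0.png",robot.grab_frame(n)[:,:,::-1])
    i=robot.camera_info(n);R=cv2.Rodrigues(i["rvec"])[0] if hasattr(i["rvec"],'shape') else None
    print(n,i)
print(robot.get_state()["time"],robot.get_state()["opening"])
E
```

```text
top {'fx': 446.49958371284794, 'fy': 446.49958371284794, 'cx': 317.52645478538017, 'cy': 205.82393160470988, 'rvec': array([ 2.20551417, -2.17036481,  0.09163094]), 'tvec': array([-0.01291593,  0.56572614,  0.98091546])}
side {'fx': 436.9689309368637, 'fy': 436.9689309368637, 'cx': 331.146790770278, 'cy': 210.29947280407998, 'rvec': array([ 0.45090085, -2.82687751,  1.02132791]), 'tvec': array([0.54229124, 0.18374841, 0.72719906])}
0.1 0.09387527540535225
```

View pics/top0.png

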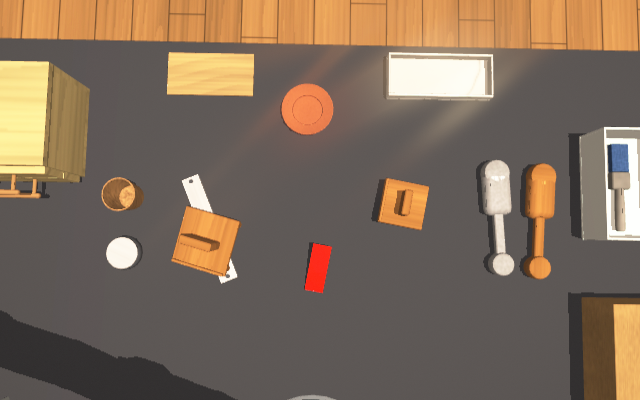

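View pics/side0.png

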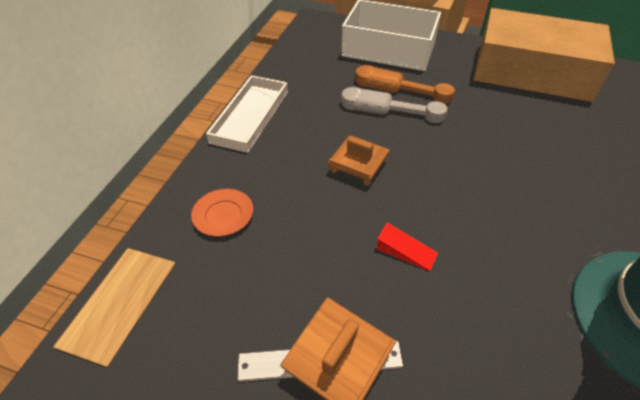

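The larger stand is at about (206,241) in the top view, and its strip ends are near (190,178) and (229,281). The smaller stand, at (404,203), is well clear. I'll enlarge the area to pick corner points.

```bash
python3 - <<'E'
import cv2,numpy as np
a=cv2.imread("pics/top0.png")[165:290,140:270]
b=cv2.imread("pics/side0.png")[285:400,230:410]
a=cv2.resize(a,None,fx=4,fy=4,interpolation=cv2.INTER_CUBIC)
cv2.imwrite("pics/c0.png",a)
E
```

```text
(no output)
```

View pics/c0.png

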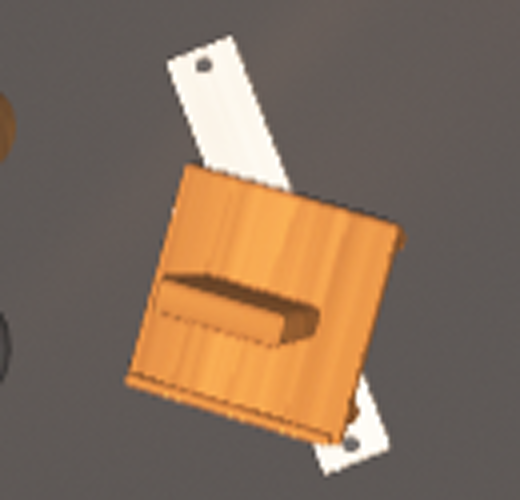

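```bash
cat > h.py <<'E'
import numpy as np,cv2
from scipy.optimize import least_squares
from scipy.spatial.transform import Rotation as Ro
def proj(info,P):
    K=np.array([[info["fx"],0,info["cx"]],[0,info["fy"],info["cy"]],[0,0,1.]])
    return cv2.projectPoints(np.asarray(P,float),info["rvec"],info["tvec"],K,None)[0][:,0]
def back(info,uv,z):
    R=cv2.Rodrigues(info["rvec"])[0];c=-R.T@info["tvec"]
    d=R.T@np.array([(uv[0]-info["cx"])/info["fx"],(uv[1]-info["cy"])/info["fy"],1])
    return c+d*(z-c[2])/d[2]
E
python3 - <<'E'
from h import *
from rig import robot
I=robot.camera_info("top")
R=cv2.Rodrigues(I["rvec"])[0];print("cam",-R.T@I["tvec"],R[2])
f=lambda u,v:(140+u/4-.4,165+v/4-.4)
S=[back(I,f(*p),.01) for p in[(167,62),(232,36),(389,447),(325,474)]]
S=np.array(S);print(S.round(4),np.linalg.norm(np.diff(S,axis=0),axis=1))
c=S.mean(0);d=S[2:].mean(0)-S[:2].mean(0);print("strip",c,np.degrees(np.arctan2(d[1],d[0])))
s=.062;T=[(-s,-s,-.03),(s,-s,-.03),(s,s,-.03),(-s,s,-.03)]
B=[(-.035,-.009,.03),(.035,-.009,.03),(.035,.009,.03),(-.035,.009,.03)]
# image corner cycles, clockwise in the picture
t=[f(*p) for p in[(127,380),(340,436),(401,228),(188,166)]]
b=[f(*p) for p in[(160,312),(278,346),(284,318),(162,280)]]
uv=np.array(t+b)
for yaw0 in np.radians([-90,0,90,180]):
  for tilt in((0,0),):
    r=least_squares(lambda q:(proj(I,Ro.from_rotvec(q[3:]).apply(T+B)+q[:3])-uv).ravel(),[.3,.2,.08,0,0,yaw0],loss="soft_l1")
    M=Ro.from_rotvec(r.x[3:]).as_matrix()
    print(r.cost,r.x[:3].round(4),"x",M[:,0].round(3),"z",M[:,2].round(3));print(r.fun.reshape(-1,2).round(1).tolist())
E
```

```text
cam [0.4913729  0.00496753 1.02026272] [ 0.07433944 -0.00877646 -0.99719438]
[[0.6202 0.3063 0.01  ]
 [0.6357 0.2701 0.01  ]
 [0.4054 0.1742 0.01  ]
 [0.3899 0.2094 0.01  ]] [0.0394613  0.24944805 0.03851357]
strip [0.51281509 0.24000404 0.01      ] -157.2887044384701
3.6331051432126675 [0.4818 0.2485 0.0506] x [-0.261 -0.961  0.092] z [-0.092  0.12   0.989]
[[1.2, -0.4], [-0.4, 1.4], [-1.3, -0.4], [-0.2, -0.0], [-1.3, -0.0], [0.3, 0.8], [1.0, -0.5], [0.4, -0.3]]
3.633105143214717 [0.4818 0.2485 0.0506] x [-0.261 -0.961  0.092] z [-0.092  0.12   0.989]
[[1.2, -0.4], [-0.4, 1.4], [-1.3, -0.4], [-0.2, -0.0], [-1.3, -0.0], [0.3, 0.8], [1.0, -0.5], [0.4, -0.3]]
3.6331051432117745 [0.4818 0.2485 0.0506] x [-0.261 -0.961  0.092] z [-0.092  0.12   0.989]
[[1.2, -0.4], [-0.4, 1.4], [-1.3, -0.4], [-0.2, -0.0], [-1.3, -0.0], [0.3, 0.8], [1.0, -0.5], [0.4, -0.3]]
3.63310514321229 [0.4818 0.2485 0.0506] x [-0.261 -0.961  0.092] z [-0.092  0.12   0.989]
[[1.2, -0.4], [-0.4, 1.4], [-1.3, -0.4], [-0.2, -0.0], [-1.3, -0.0], [0.3, 0.8], [1.0, -0.5], [0.4, -0.3]]
```

```bash
cat >> h.py <<'E'
s=.062
T=[(-s,-s,-.03),(s,-s,-.03),(s,s,-.03),(-s,s,-.03)]
B=[(-.035,-.009,.03),(.035,-.009,.03),(.035,.009,.03),(-.035,.009,.03)]
def pose(x,y,yaw,tilt,axyaw):
    "board-centre pose; tilt about the horizontal axis at heading axyaw; sole centre at 10 mm"
    M=Ro.from_rotvec(tilt*np.array([np.cos(axyaw),np.sin(axyaw),0]))*Ro.from_euler("z",yaw)
    return M,np.array([x,y,.010])+M.apply([0,0,.076])
E
python3 - <<'E'
from h import *
from rig import robot
f=lambda u,v:(140+u/4-.4,165+v/4-.4)
uv=np.array([f(*p) for p in[(127,380),(340,440),(401,228),(188,166),(160,312),(278,346),(284,318),(162,280)]])
I=robot.camera_info("top");J=robot.camera_info("side")
im=[cv2.resize(cv2.imread("pics/side0.png")[270:400,230:410],None,fx=4,fy=4),cv2.resize(cv2.imread("pics/top0.png")[165:290,140:270],None,fx=4,fy=4)]
for tl,col in((8,(0,255,0)),(-8,(255,0,0))):
    P=lambda q:(lambda M,t:M.apply(T+B)+t)(*pose(q[0],q[1],q[2],np.radians(tl),q[2]+np.pi/4*dg))
    for dg in(1,-1):
        r=least_squares(lambda q:(proj(I,P(q))-uv).ravel(),[.48,.25,np.radians(-105)])
        X=P(r.x);print(tl,dg,r.cost,r.x[:2],np.degrees(r.x[2]));print(r.fun.reshape(-1,2).round(1).tolist())
        M,t=pose(*r.x,np.radians(tl),r.x[2]+np.pi/4*dg);print("z",M.as_matrix()[:,2].round(3),"c",t.round(4))
        ax=np.degrees(r.x[2]+np.pi/4*dg+np.radians(157.3))%180
        if min(ax,180-ax)<25:
            for k,(i,o) in enumerate(((J,(230,270)),(I,(140,165)))):
                p=((proj(i,X)-o+.5)*4).astype(int)
                for g in(p[:4],p[4:]):cv2.polylines(im[k],[g],True,col,1)
im[1]=cv2.copyMakeBorder(im[1],0,20,0,0,0);im=cv2.hconcat(im);cv2.imwrite("pics/ov.png",cv2.resize(im,(800,int(800*im.shape[0]/im.shape[1]))) if im.shape[1]>1300 else cv2.resize(im,(800,336)))
E
```

```text
8 1 49.03991308983118 [0.49128943 0.24470013] -105.82223687275822
[[-5.0, -0.2], [-1.9, 0.8], [-0.7, -1.0], [-3.7, -2.1], [-0.3, 0.4], [4.1, 1.7], [5.2, 0.2], [1.7, -0.1]]
z [-0.122 -0.068  0.99 ] c [0.4821 0.2395 0.0853]
8 -1 7.669554298098655 [0.48739404 0.23053866] -104.89958837320115
[[0.0, 0.7], [0.3, 2.0], [0.3, -0.8], [-0.3, -0.9], [-2.1, -0.3], [0.6, 0.9], [1.5, -0.7], [-0.3, -0.8]]
z [-0.07  0.12  0.99] c [0.4821 0.2397 0.0853]
-8 1 53.60868331188361 [0.4730741  0.23415956] -103.56947299897838
[[-2.4, 4.6], [-1.0, 4.4], [0.3, 1.0], [-0.1, 2.9], [-1.6, -2.5], [1.4, -2.5], [2.6, -4.1], [0.6, -3.1]]
z [0.119 0.073 0.99 ] c [0.4821 0.2397 0.0853]
-8 -1 97.42088663029068 [0.47667768 0.24861582] -104.29048908033815
[[-6.8, 3.6], [-2.7, 3.8], [-1.4, 1.2], [-4.0, 1.2], [0.4, -2.1], [5.0, -1.4], [6.1, -3.0], [2.6, -2.7]]
z [ 0.071 -0.12   0.99 ] c [0.4821 0.2395 0.0853]
```

View pics/ov.png

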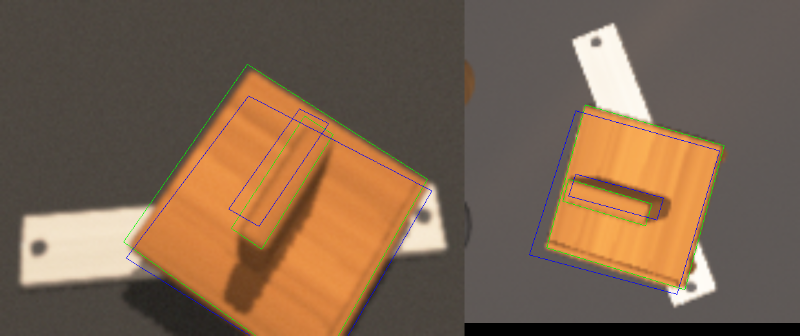

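The green overlay, leaning 8° towards −x,+y, fits both views. The board heading is about 75° and the strip heading about 22.7°, so a +37.6° turn squares it. Next I go above it for one close look.

```bash
cat >> h.py <<'E'
def tool(M,flip):
    "tool frame for stand rotation matrix M: tool z down the stand, jaws along stand y"
    f=-1 if flip else 1
    return np.column_stack([f*M[:,0],-f*M[:,1],-M[:,2]])
STRIP=np.radians(22.7)
YAW0=np.radians(-104.9)
M0,C0=pose(.4874,.2305,YAW0,np.radians(8),YAW0-np.pi/4)
M0=M0.as_matrix()
YAW1=np.radians(112.7-180)
M1=Ro.from_euler("z",YAW1).as_matrix()
E
python3 - <<'E'
from h import *
from rig import robot
for fl in(0,1):
    for M,p in((M0,C0),(M1,C0+[0,0,.02]),(M0,C0+M0[:,2]*.1)):
        q=robot.ik(p,tool(M,fl));print(fl,None if q is None else np.round(q,2))
fl=min((0,1),key=lambda f:max(9 if (q:=robot.ik(C0+[0,0,.02] ,tool(M,f))) is None else abs(q[6]) for M in(M0,M1)))
print("flip",fl)
robot.gripper_to(.06)
robot.move_ptp(C0+M0[:,2]*.1,tool(M0,fl))
I=robot.camera_info("wrist");im=robot.grab_frame("wrist")[:,:,::-1].copy()
p=proj(I,M0@np.array(T+B).T.copy()*1 if 0 else (np.array(T+B)@M0.T+C0)).astype(int)
for g in(p[:4],p[4:]):cv2.polylines(im,[g],True,(0,255,0),1)
cv2.imwrite("pics/w1.png",im);print(robot.get_state()["time"],robot.get_state()["ee_pos"],robot.get_state()["force"])
E
```

```text
0 [-0.52  0.45 -0.1   1.94  0.26  0.78  2.08]
0 [ 0.3   0.68 -1.09  1.91  0.72  1.01  2.43]
0 [-0.55  0.31 -0.09  1.87  0.2   0.98  2.13]
1 [-0.97  0.49  0.46  1.96 -0.1   0.75 -0.74]
1 [-0.79  0.43  0.33  1.94 -0.19  0.8   0.05]
1 [-1.01  0.33  0.46  1.89 -0.01  0.96 -0.82]
flip 1
2.425 [0.47476798 0.25280782 0.18426242] [ 0.20453122  0.14321113 -0.2231913 ]
```

View pics/w1.png

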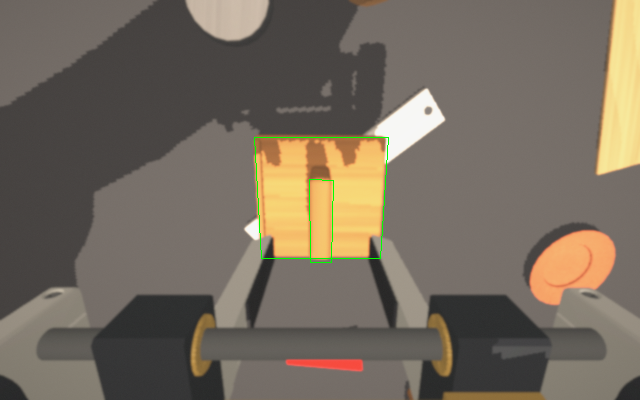

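The overlay lies right on the board and top, so the pose is confirmed to about 2 mm. I'll grasp, lift 20 mm, and turn it.

```bash
python3 - <<'E'
from h import *
from rig import robot
I=robot.camera_info("wrist")
print("strip end mid",np.mean([back(I,p,.01) for p in((428,88),(445,118))],axis=0).round(4),"expect",(np.array([.5128,.24])+.125*np.array([np.cos(STRIP),np.sin(STRIP)])).round(4))
st=lambda n:print(n,(s:=robot.get_state())["time"],s["ee_pos"].round(4),s["opening"].round(4),np.round(s["force"],1),np.round(s["moment"],2))
robot.move_linear(C0,velocity=.08,threshold=15);st("down")
robot.gripper_to(0.0);st("grip")
robot.move_linear(C0+[0,0,.02],velocity=.03);st("lift")
tgt=np.array([.4878,.2295,.106])
robot.move_ptp(tgt,tool(M1,1));st("turned")
for n in("top","side","wrist"):cv2.imwrite(f"pics/{n}2.png",robot.grab_frame(n)[:,:,::-1])
a=cv2.resize(cv2.imread("pics/side2.png")[270:400,230:410],None,fx=3,fy=3)
b=cv2.resize(cv2.imread("pics/wrist2.png"),(624,390))[:,170:430]
cv2.imwrite("pics/h2.png",cv2.hconcat([a,b]))
E
```

```text
strip end mid [0.6286 0.2896 0.01  ] expect [0.6281 0.2882]Traceback (most recent call last):
  File "<stdin>", line 6, in <module>
  File "<stdin>", line 5, in <lambda>
AttributeError: 'float' object has no attribute 'round'
```

The down move was done before a print error stopped the script, so I carry on from the grip.

```bash
cat >> h.py <<'E'
def st(robot,n):
    s=robot.get_state();print(n,round(s["time"],2),np.round(s["ee_pos"],4),round(s["opening"],4),np.round(s["force"],1),np.round(s["moment"],2))
E
python3 - <<'E'
from h import *
from rig import robot
st(robot,"down");print(C0)
if np.linalg.norm(robot.get_state()["ee_pos"]-C0)>.006: raise SystemExit("stopped early")
robot.gripper_to(0.0);st(robot,"grip")
robot.move_linear(C0+[0,0,.02],velocity=.03);st(robot,"lift")
robot.move_ptp(np.array([.4878,.2295,.106]),tool(M1,1));st(robot,"turned")
for n in("top","side","wrist"):cv2.imwrite(f"pics/{n}2.png",robot.grab_frame(n)[:,:,::-1])
a=cv2.resize(cv2.imread("pics/side2.png")[270:400,230:410],None,fx=3,fy=3)
b=cv2.resize(cv2.imread("pics/wrist2.png"),(624,390))[:,170:430]
cv2.imwrite("pics/h2.png",cv2.hconcat([a,b]))
E
```

```text
down 3.83 [0.4823 0.2399 0.0857] 0.0599 [-0.3  0.1  1. ] [0.08 0.14 0.03]
[0.48209544 0.23965084 0.08526037]
grip 4.55 [0.4822 0.2395 0.0853] 0.018 [-0.  -0.1  0.7] [-0.23  0.11  0.08]
lift 5.37 [0.482  0.2396 0.1052] 0.0178 [ 0.4  0.9 -3.4] [ 0.15  0.18 -0.01]
turned 6.16 [0.4877 0.2294 0.1058] 0.0181 [-0.7 -0.4 -2.9] [-0.09  0.04  0.02]
```

View pics/h2.png

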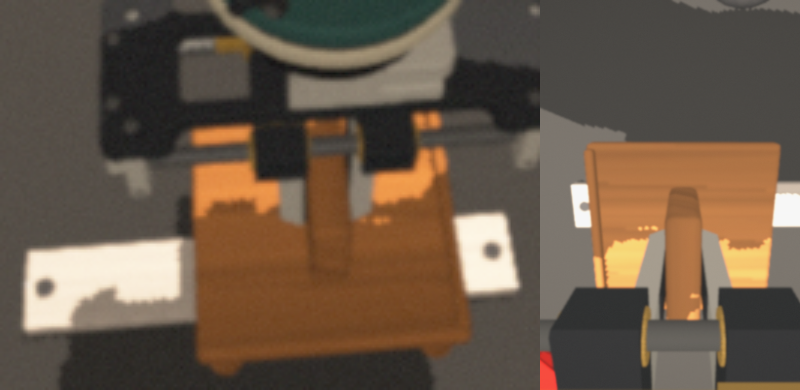

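The stand is held square over the strip, which shows evenly on both sides. It weighs about 3.5 N. I'll lower it until it touches.

```bash
python3 - <<'E'
from h import *
from rig import robot
p=np.array([.4878,.2295,.0755])
print(robot.move_linear(p,velocity=.02,threshold=6));st(robot,"low")
if robot.get_state()["ee_pos"][2]>.080: raise SystemExit("touched too high")
robot.pause(.3);robot.gripper_to(.05);robot.pause(.3);st(robot,"open")
robot.move_linear(p+[0,0,.12],velocity=.1);robot.move_ptp([.35,.42,.25],tool(M1,1));st(robot,"away")
I=robot.camera_info("top");J=robot.camera_info("side")
M=M1;t=np.array([.4878,.2295,.076]);X=np.array(T+B)@M.T+t
L=np.array([[a*.05+c*.008,b*.05+d*.008,-.076] for a in(1,-1) for b in(1,-1) for c,d in((1,1),(1,-1),(-1,-1),(-1,1))])@M.T+t
out=[]
for n,i,o,(w,h) in(("side",J,(230,270),(180,130)),("top",I,(140,165),(130,130))):
    im=robot.grab_frame(n)[:,:,::-1]
    cv2.imwrite(f"pics/{n}3.png",im)
    a=cv2.resize(im[o[1]:o[1]+h,o[0]:o[0]+w],None,fx=4,fy=4)
    for P,col in((X[:4],(0,255,0)),(X[4:],(0,255,0))):
        cv2.polylines(a,[((proj(i,P)-o+.5)*4).astype(int)],True,col,1)
    for k in range(4):cv2.polylines(a,[((proj(i,L[4*k:4*k+4])-o+.5)*4).astype(int)],True,(255,0,0),1)
    out.append(cv2.resize(a,None,fx=.6,fy=.6))
cv2.imwrite("pics/f3.png",cv2.hconcat(out))
E
```

```text
True
low 7.75 [0.4877 0.2296 0.0758] 0.0177 [-0.7  0.7  6.4] [-0.29  0.08  0.01]
open 9.03 [0.4872 0.2293 0.0752] 0.0502 [-0.4 -0.2 -0.4] [-0.1   0.03  0.05]
away 11.34 [0.351  0.4188 0.2495] 0.0499 [ 0.5 -0.1  0.5] [-0.08  0.03 -0.02]
```

View pics/f3.png

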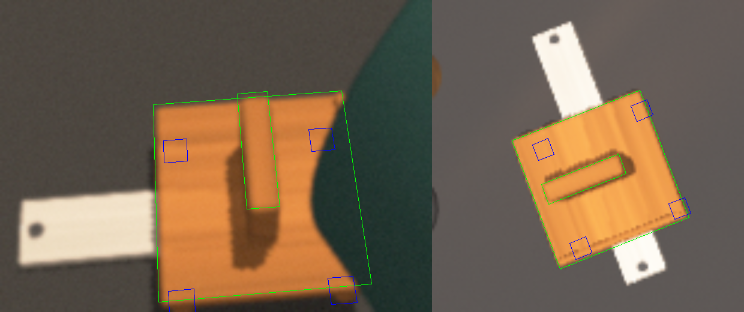

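Both views match the model of the stand flat and square over the strip, and contact came at z = 75.8 mm against 76 expected. I'm handing in.

```bash
python3 -c "
from rig import robot
robot.sign_off();print(robot.get_state()['time'])"
```

```text
the job is handed in; nothing more can be done
the job is handed in; nothing more can be done
```

The larger stand now sits square over the strip, and I handed the job in at about 11.5 s of the 35 s allowed. I gripped it by its board at the 8° lean it had, lifted it 20 mm, and turned it upright and about 38° on the spot. Its grip board now runs across the strip. I then lowered it until it touched, let go, and backed the arm away.

- **Seating:** the board's centre was 75.8 mm above the bench at contact, against 76 mm expected with all four feet flat. I did not push on the stand to test for rocking.
- **Alignment:** after release, the top and side views both matched the model of the stand upright and square to the strip, with two legs on either side. In the side view the arm hid part of one edge.
- **Forces:** every force reading I took stayed below about 7 N.
- **Smaller stand:** the arm never went near it, and I didn't re-image it afterwards.

No check failed. One script stopped on a printing error just before the grip, and I carried on from there with nothing disturbed.

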